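# Aim the inspection lamp into the pattern's pocket

### The job

Slide the inspection lamp, which stands lens-down in the MDF keyhole rack, along its slot to the wide opening and draw it up out of the rack there. Then shine it into the square pocket of the MDF pattern: point it at the middle of the pocket, leaning about 40 degrees from upright, with the lens about 12 cm from the pocket. Finish while holding it still and raised like that, in the gripper alone and touching nothing else, and leave the other things on the bench where they are.

Things in the scene. Friction and masses are not known exactly. Their poses are not given: they have to be found in the camera images.
- lamp: Round rigid torch, 165 mm long, 0.1 to 0.2 kg. Origin: centre of the lens face; z runs from lens to tail (up at the start), so the beam goes along -z. Aluminium lens head 40 mm in diameter, z = 0 to 22 mm; black body 24 mm in diameter, z = 22 to 165 mm, gripped from above. It stands on the rack's inner floor, lens down, tail 175 mm above the bench; its turn about its axis does not matter.
- rack: MDF box fixed to the bench, 168 (x) by 76 (y) by 48 mm high; origin: centre of underside. Inner floor at z = 10, top plate z = 38 to 48. In the plate a slot 30 mm wide along x (y = 0), x = -65 to 20, runs into a square opening 52 by 52, x = 20 to 72. The lamp starts in the slot at x = -45 to -5; along the slot its head is caught under the plate (6 mm of play); it comes out only at the opening.
- opening (a point): Centre of the rack's wide opening, level with the rack's top face (48 mm above the bench); axes as the rack's.
- pattern: MDF block fixed to the bench, 140 (x) by 200 (y) by 43 mm high, with a raised rim and three pilasters along its +x edge, x = 36 to 70 mm, up to 71 mm high. Origin: centre of underside. Its top has one square pocket 44 by 44, 25 mm deep, and one small round hole of 18 mm diameter 80 mm away in -y (not the target).
- pocket (a point): Centre of the square pocket's mouth, on the pattern's top face (43 mm above the bench); x = -20, y = 30 mm in the pattern's frame.
- glue: Bystander: white glue bottle, 44 mm in diameter, 115 mm tall, standing between rack and pattern; origin: centre of its underside.
- stepblock: Bystander: small stepped MDF block 50 by 45 by 60 mm; origin: centre of its underside.
- pot: Bystander: white plastic pot, 84 mm in diameter, 85 mm tall; origin: centre of its underside.
- hammer: Bystander: hammer lying on the bench at the right.
- tape: Bystander: cardboard ring 90 mm in diameter, 30 mm high, in the back row; origin: centre of its underside.
- pliers: Bystander: pliers about 160 mm long, lying in the back row.
- offcut: Bystander: flat MDF offcut 45 by 170 by 18 mm in the back row; origin: centre of its underside.
Things that resemble listed ones, but are neither listed nor needed, are in the scene too. Of the things like the lamp, leave any that is green; of the rest the larger one is meant.

How it is judged:
On the way, in this order (a step that is already met when the one before it is completed fails the run):
1. the lamp has been slid to the wide opening, its lens end still inside the rack (x of lamp in the frame of opening between -0.012 and 0.012 m and y of lamp in the frame of opening between -0.012 and 0.012 m and z of lamp in the frame of opening below -0.003 m), for 0.1 s.
2. the lamp has been drawn up through the opening, its lens clear above the rack, in the fingers (height (world z) of lamp above 0.06 m and contact force between lamp and the fingers above 1 N), for 0.1 s.
At the end, for the whole second after the job is handed in: The fingers alone hold the lamp, still (30 mm/s, 0.2 rad/s), touching nothing else, lens over 85 mm above the bench, lens end down, leaning 28 to 52 degrees from upright; the pocket centre lies 65 to 185 mm ahead of the lens and within 30 mm of the beam axis in the lamp's x and y (contact force between lamp and the fingers above 1 N and contact force between lamp and rack below 0.05 N and contact force between lamp and pattern below 0.05 N and contact force between lamp and glue below 0.05 N and contact force between lamp and stepblock below 0.05 N and contact force between lamp and pot below 0.05 N and contact force between lamp and hammer below 0.05 N and contact force between lamp and tape below 0.05 N and contact force between lamp and pliers below 0.05 N and contact force between lamp and offcut below 0.05 N and angle between lamp's own z axis and vertical between 0.49 and 0.91 rad and x of pocket in the frame of lamp between -0.03 and 0.03 m and y of pocket in the frame of lamp between -0.03 and 0.03 m and z of pocket in the frame of lamp between -0.185 and -0.065 m and height (world z) of lamp above 0.085 m and linear speed of lamp below 0.03 m/s and angular speed of lamp below 0.2 rad/s); the arm keeps its last pose, push and grip.
It fails at once if a bystander on the bench is moved by more than 30 mm (distance of any of glue, stepblock, pot, hammer, tape, pliers, offcut from where it was at the start of the episode above 0.03 m).
It also fails if it takes over 38 s, if anything falls off the work surface, if the arm or the gripper's body presses on something with over 40 N, if the wrist force passes 120 N, or if a joint passes its speed limit or range.

### The arm

A 6-joint arm with a two-finger parallel gripper is mounted at the origin on the work surface. World frame = base frame: x ahead of the robot, y to its left, z up, the work surface at z = 0. Lengths are in m, angles in rad, forces in N, time in s.
With the tool pointing down it reaches from about 0.425 to 0.95 m from the base axis. Payload 3.5 kg.
Tool frame: the origin (TCP) lies midway between the tips of the shut fingers; the grasp point (between the pads) lies robot.grip_depth behind it (robot.grip_depth is the distance from the TCP to the grasp point, in m); z points along the fingers, y is the line along which they close (so a half turn about z gives the same grasp; the last joint's range is limited). The gripper opens to 85 mm and grips with 20 to 120 N. Pads are 22 mm wide; open, the fingers measure 114 mm over their backs; the gripper's body (76 mm by 85 mm) begins 54 mm behind the grasp point. The pads swing forward as they close: fully open they stand 13 mm farther back than shut.
Start: joints at [-1.383, 0.286, 1.577, -0, 1.279, -0.15], TCP at [0.224, -0.637, 0.231] pointing down, gripper open.
Joint ranges: [-2.77, 2.77], [-0.9, 2.22], [0.21, 2.48], [-1.53, 4.67], [0.24, 2.81], [-2.84, 2.84]. Speed limits (rad/s): [2.79, 2.79, 3.14, 3.14, 3.14, 3.14].

### API

Orientations are given as a rotation vector (axis times angle).
In Python, from rig import robot gives the robot as it stands.
- The arm moves only by the shell command python3 -m crank 'ROWS'. ROWS is JSON, a list of rows, each a list of 7 numbers: the shift along the world's x, y, z in mm, then the turn, a rotation vector about the world's x, y, z in units of 5 degrees (1.0 is 5 degrees), then the opening, from -1 (shut) to 1 (fully open). In form: [[dx, dy, dz, wx, wy, wz, claw], ...]. A call has exactly 10 rows; each row is the pose to reach, as a shift and turn from the pose commanded when the call began; what a row does not reach only later rows make up. A row lasts 1/12 s, in which the tool goes at most 41.7 mm and 7.16 degrees, less where a joint would pass 70% of its speed; a pose out of reach is approached as far as the arm can. A call with a gripper value outside its range is refused whole. The fingers move at their own pace and stop on an object; the grip force is fixed at half the most. Time passes only in rows, so rows that repeat a pose let the fingers close, or fill a call up. It gives the time, the measured TCP pose, the force, the opening and the grip force at its end, in the units of the state.
- robot.read_state(): the state, without advancing time (a new reading comes with each control period).
- robot.snapshot(name): name is "side" or "top"; returns a dict with "image" (420x560x3 uint8, red, green, blue), "range_z" (420x560 float32, m along the optical axis (not along the pixel's ray), 0 where there is no reading), "camera_matrix" (3x3 intrinsics, pixels), "rvec" (rotation vector, rad) and "tvec" (3), from world to camera coordinates, as OpenCV has them. Camera axes: x right, y down, z forward; pixel columns grow to the right and rows downward; lengths in m; the calibration is good to about 2 mm. A picture is of the moment at which its call begins.
- robot.finish_job(): hands the job in; it is judged then, once.
Trained networks look in a picture, given as the dict that the camera call returned (one of the last four; its "shot" number tells which), for a name from the list of things; names that differ only in an ending like _2 or _b are one class to them, and where a whole thing is asked for, a point or a joint stands for the part that bears it (a point fixed in the world has none). Each returns a list of dicts, best first, with "conf" (0 to 1); they miss things now and then, are a little off and sometimes report something else, mostly with a low value. They report only what shows in the picture. A call takes as long as a camera call. They do not tell look-alikes from the thing itself.
- robot.recognise(picture, label): "rect" ([left, top, width, height] in pixels, round what is visible of it).
- robot.masks_of(picture, label): "pixels" (420x560 bool, what is visible of it) and "rect" ([left, top, width, height] in pixels, round what is visible of it).
The state is a dict: "t": time; "qpos": joint angles; "joint_velocities": joint speeds; "tau": joint torques, N m; "position": TCP position; "orientation": TCP orientation; "contact_force": force on the tool from outside, world axes, zero at the start; "moment": the same for the moment, N m; "width": finger opening in m; "grasp_force": force on a finger pad.
Only numpy, scipy, OpenCV 4.12 (cv2) and the standard library are available. Lean on these libraries where they do the work, as an engineer would, in place of code of your own. Each camera call takes 0.05 s, during which the arm holds its last target. There are 200 camera calls.

## Working session

There is one attempt and no reset: what is moved stays moved. The work goes in short steps, Python scripts to look and compute and a shell command to move; the robot and the scene stay as the last step left them, time stands still between calls to the robot, and variables do not carry over. Pictures are saved under pics/ and viewed, at most 10 in all, crops included, and the job is handed in when it is done.

```bash
mkdir -p pics; ls; cat > h.py <<'E'
import numpy as np, cv2, pickle
from rig import robot
def pts(p):
    K=p["camera_matrix"];R=cv2.Rodrigues(np.array(p["rvec"],float))[0];t=np.array(p["tvec"],float)
    z=p["range_z"];v,u=np.mgrid[:420,:560]
    c=np.stack([(u-K[0,2])/K[0,0]*z,(v-K[1,2])/K[1,1]*z,z],-1)
    w=(c-t.reshape(3))@R
    w[z==0]=np.nan
    return w
def save(n,im): cv2.imwrite("pics/"+n+".png",cv2.cvtColor(np.ascontiguousarray(im),cv2.COLOR_RGB2BGR))
E
python3 - <<'E'
from h import *
s=robot.read_state();print(s,robot.grip_depth)
P={n:robot.snapshot(n) for n in("side","top")}
pickle.dump(P,open("P.pkl","wb"))
for n,p in P.items():
    save(n,p["image"]);w=pts(p)
    for l in("lamp","rack","pattern","glue","stepblock","pot"):
        for m in robot.masks_of(p,l):
            q=w[m["pixels"]];q=q[~np.isnan(q[:,0])]
            print(n,l,round(m["conf"],2),m["rect"],len(q),np.round(np.percentile(q,[2,50,98],axis=0),3).tolist())
E
```

```text
pics
{'t': 0.0, 'qpos': array([-1.38299951e+00,  2.87162844e-01,  1.57816387e+00,  4.01152752e-06,
        1.27860961e+00, -1.49972294e-01]), 'joint_velocities': array([ 0.00047953,  0.00044353,  0.0016473 , -0.00034383, -0.0004608 ,
        0.00054175]), 'tau': array([ 6.63563242e-04, -4.05978727e+01, -2.92624676e+01, -7.23953872e-05,
        5.83372079e-03, -1.44079598e-05]), 'position': array([ 0.22360668, -0.6361944 ,  0.22995618]), 'orientation': array([-3.09458712e+00, -5.27652270e-01,  6.35415704e-05]), 'contact_force': array([-0.81830562, -0.55895484, -0.11376503]), 'moment': array([-0.00109422, -0.00030602, -0.02051965]), 'grasp_force': 0.0, 'width': 0.08549026463907237} 0.0187
side lamp 0.9 [259.9, 245.5, 18.3, 54.0] 558 [[0.403, 0.207, 0.003], [0.415, 0.223, 0.078], [0.432, 0.234, 0.166]]
side lamp 0.76 [226.1, 218.0, 12.3, 43.4] 317 [[0.543, 0.208, 0.048], [0.548, 0.222, 0.112], [0.561, 0.227, 0.176]]
side lamp 0.71 [244.5, 213.7, 11.2, 32.7] 231 [[0.597, 0.086, 0.001], [0.605, 0.102, 0.053], [0.63, 0.111, 0.123]]
side lamp 0.54 [306.4, 182.0, 61.4, 55.3] 1926 [[0.417, -0
[... 1000 characters left out ...]
rack 0.63 [171.1, 177.5, 60.2, 57.7] 1274 [[0.494, 0.155, 0.006], [0.572, 0.23, 0.046], [0.637, 0.301, 0.055]]
top pattern 0.92 [317.6, 199.3, 78.6, 59.0] 3444 [[0.426, -0.326, 0.013], [0.498, -0.226, 0.044], [0.57, -0.127, 0.074]]
top glue 0.56 [272.4, 228.6, 10.7, 13.0] 171 [[0.468, -0.015, 0.066], [0.485, 0.001, 0.083], [0.506, 0.019, 0.12]]
top stepblock 0.73 [272.3, 178.2, 12.7, 19.8] 283 [[0.591, -0.022, 0.012], [0.614, 0.001, 0.055], [0.64, 0.023, 0.066]]
top stepblock 0.62 [170.1, 177.5, 59.8, 59.1] 1333 [[0.494, 0.156, 0.005], [0.572, 0.232, 0.046], [0.638, 0.302, 0.055]]
top pot 0.92 [94.5, 246.1, 37.0, 34.4] 824 [[0.364, 0.428, 0.001], [0.401, 0.481, 0.043], [0.437, 0.505, 0.089]]
```

```bash
python3 - <<'E'
from h import *
P=pickle.load(open("P.pkl","rb"))
a=cv2.resize(P["side"]["image"][165:315,180:390],None,fx=3.7,fy=3.7,interpolation=2)
save("sidec",a[:,:800])
b=cv2.resize(P["top"]["image"][160:280,155:415],None,fx=3.05,fy=3.05,interpolation=2)
save("topc",b)
E
```

```text
(no output)
```

View pics/sidec.png

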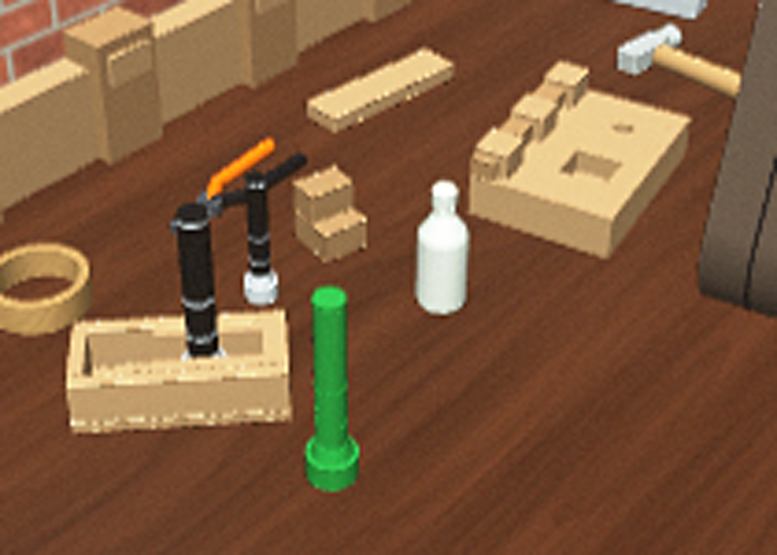

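View pics/topc.png

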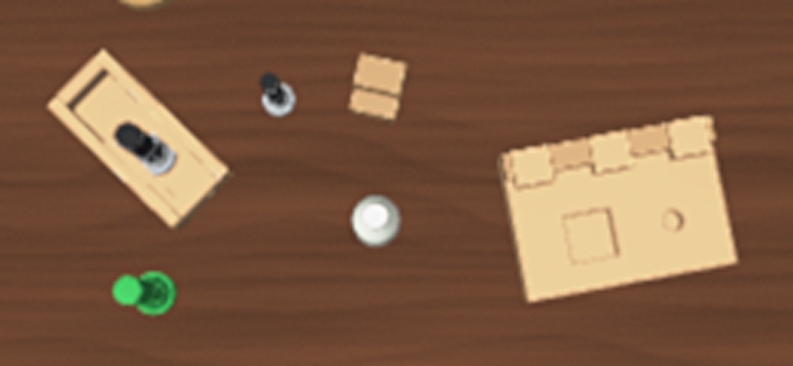

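View pics/side.png

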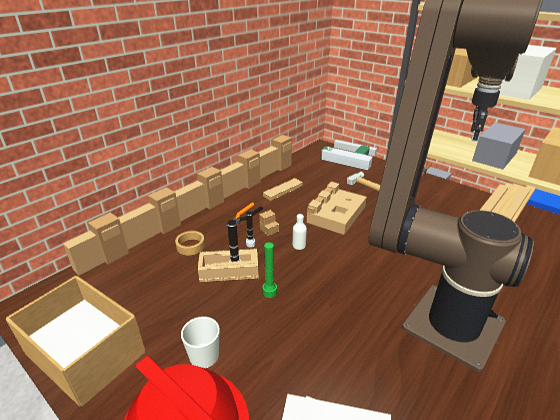

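Candidates (side view): green torch at (268,272), which is excluded; small black torch about 123 mm tall at (250,230); large black torch about 175 mm tall standing in the rack at (233,240). The large one in the rack is the lamp: not green, the larger one, and its height matches. The enlarged crops confirm this. Next I fit the rack, lamp and pattern.

```bash
cat > fit.py <<'E'
from h import *
P=pickle.load(open("P.pkl","rb"))
W={n:pts(p).reshape(-1,3) for n,p in P.items()}
def box(w,cx,cy,r,z0,z1):
    m=(np.hypot(w[:,0]-cx,w[:,1]-cy)<r)&(w[:,2]>z0)&(w[:,2]<z1);return w[m]
for n,w in W.items():
    print(n)
    q=box(w,.565,.232,.115,.040,.056)
    r=cv2.minAreaRect(q[:,:2].astype(np.float32)*1000);print("rack",len(q),r,np.median(q[:,2]))
    q=box(w,.497,-.225,.15,.035,.08)
    r=cv2.minAreaRect(q[:,:2].astype(np.float32)*1000);print("pattern",len(q),r,np.median(q[:,2]))
    q=box(w,.552,.215,.03,.07,.185)
    for a,b in((.07,.1),(.1,.13),(.13,.165),(.165,.185)):
        s=q[(q[:,2]>a)&(q[:,2]<b)];print(a,len(s),s.mean(0),s.min(0),s.max(0))
E
python3 fit.py
```

```text
side
rack 799 ((568.3235473632812, 229.00125122070312), (167.8233642578125, 80.63764953613281), 45.747337341308594) 0.04786804874759767
pattern 1437 ((498.2943420410156, -227.72360229492188), (143.3290557861328, 208.58644104003906), 9.698400497436523) 0.043925965703635585
0.07 71 [0.54948267 0.22056876 0.08563973] [0.5431208  0.2061056  0.07106576] [0.56131538 0.22781016 0.09964663]
0.1 76 [0.54958522 0.22044998 0.11570964] [0.54202504 0.20528852 0.10094191] [0.56201105 0.22737689 0.1292282 ]
0.13 90 [0.54952837 0.22007148 0.14821597] [0.54158671 0.20510573 0.13058533] [0.5657477  0.22806785 0.16442836]
0.165 63 [0.55322462 0.21779522 0.17304751] [0.54287172 0.20407226 0.16564933] [0.56604314 0.22766762 0.17822954]
top
rack 915 ((568.6325073242188, 230.71133422851562), (169.61766052246094, 76.20317840576172), 46.01394271850586) 0.04837436522661461
pattern 3123 ((498.5938720703125, -226.69900512695312), (139.93515014648438, 202.0838623046875), 10.217958450317383) 0.04463259343765081
0.07 17 [0.55110028 0.20995231 0.08640406] [0.54336201 0.20547811 0.07114754] [0.56359694 0.22492115 0.09935787]
0.1 18 [0.54984047 0.21046627 0.11285748] [0.54333144 0.20526382 0.10002244] [0.5653328  0.21947073 0.12959712]
0.13 19 [0.55043131 0.20947866 0.14597139] [0.5442975  0.20497251 0.13125989] [0.56180911 0.22042355 0.16488357]
0.165 72 [0.55500043 0.21612954 0.17476779] [0.54330789 0.20518888 0.16502817] [0.56737505 0.22836942 0.18214263]
```

```bash
python3 -m crank '[[20,20,4,0,0,0.7,1],[48,48,8,0,0,1.5,1],[76,76,12,0,0,2.3,1],[104,104,16,0,0,3.1,1],[132,132,20,0,0,3.9,1],[160,160,24,0,0,4.7,1],[190,190,28,0,0,5.5,1],[220,220,32,0,0,6.3,1],[250,250,36,0,0,7.1,1],[280,280,40,0,0,8,1]]'; python3 -m crank '[[9,35,0,0,0,0.8,1],[18,70,0,0,0,1.6,1],[27,105,0,0,0,2.4,1],[36,140,0,0,0,3.2,1],[45,175,0,0,0,4,1],[54,210,0,0,0,4.8,1],[63,245,0,0,0,5.6,1],[72,280,0,0,0,6.4,1],[81,315,0,0,0,7.2,1],[90,350,0,0,0,8,1]]'
```

```text
t: 1.53
position: [0.5022, -0.3579, 0.2715]
orientation: [2.726, 1.56, 0.0]
contact_force: [0.2, -1.6, -0.1]
width: 0.0856
grasp_force: 0.0
t: 2.37
position: [0.5912, -0.0077, 0.2713]
orientation: [2.028, 2.398, 0.0]
contact_force: [-0.0, 0.1, -0.4]
width: 0.0851
grasp_force: 0.0
```

```bash
python3 - <<'E'
from h import *
P=pickle.load(open("P.pkl","rb"))
# pocket floor and hole, slot/opening check in the rack frame
for n,p in P.items():
    w=pts(p).reshape(-1,3)
    for nm,c,a in(("pat",(.4985,-.2267),10.1),("rack",(.5685,.2300),46)):
        a=np.radians(a);d=w[:,:2]-c;x=d@[np.cos(a),np.sin(a)];y=d@[-np.sin(a),np.cos(a)]
        if nm=="pat": m=(abs(x)<65)&(abs(x)<.06)&(abs(y)<.09)&(w[:,2]<.036)
        else: m=(abs(x)<.076)&(abs(y)<.03)&(w[:,2]<.03)&(w[:,2]>0.004)
        if m.sum(): print(n,nm,m.sum(),np.round(np.percentile(np.c_[x,y,w[:,2]][m],[3,50,97],axis=0),3).tolist())
E
```

```text
side pat 72 [[-0.033, -0.05, 0.018], [-0.013, 0.006, 0.026], [0.003, 0.024, 0.036]]
side rack 145 [[-0.061, -0.03, 0.009], [0.033, -0.028, 0.019], [0.071, -0.02, 0.029]]
top pat 292 [[-0.041, -0.057, 0.012], [-0.018, 0.024, 0.019], [0.014, 0.049, 0.036]]
top rack 385 [[-0.054, -0.024, 0.005], [0.044, -0.001, 0.011], [0.073, 0.024, 0.024]]
```

```bash
python3 -m crank '[[-5,30,0,0,0,0,1],[-11,60,0,0,0,0,1],[-17,95,0,0,0,0,1],[-23,130,0,0,0,0,1],[-29,160,0,0,0,0,1],[-35,190,0,0,0,0,1],[-38,210,0,0,0,0,1],[-40,223,0,0,0,0,1],[-40,223,0,0,0,0,1],[-40,223,0,0,0,0,1]]'; python3 - <<'E'
from h import *
s=robot.read_state();print(s["position"],s["qpos"])
p=robot.snapshot("side");save("above",cv2.resize(p["image"][130:310,150:350],None,fx=3,fy=3))
E
```

```text
t: 3.2
position: [0.5511, 0.2134, 0.271]
orientation: [2.031, 2.396, -0.001]
contact_force: [0.3, -0.4, 0.2]
width: 0.0856
grasp_force: 0.0
[0.55111679 0.21341081 0.27096169] [ 1.98195488e-01  7.41253643e-02  1.74707768e+00 -7.54299607e-04
  1.32038570e+00  3.41661595e-02]
```

View pics/above.png

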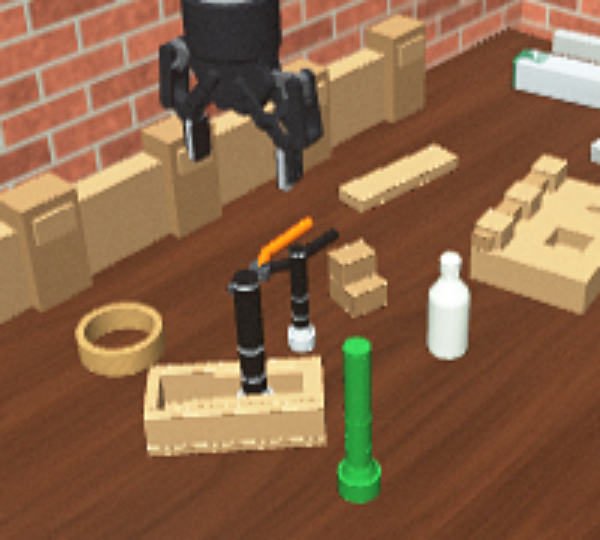

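The open fingers (around (240,180) in the crop) stand over the lamp tail (245,285), so I descend, with a 2–3 mm correction.

```bash
python3 -m crank '[[2,3,-15,0,0,0,1],[2,3,-35,0,0,0,1],[2,3,-55,0,0,0,1],[2,3,-75,0,0,0,1],[2,3,-95,0,0,0,1],[2,3,-115,0,0,0,1],[2,3,-130,0,0,0,1],[2,3,-142,0,0,0,1],[2,3,-150,0,0,0,1],[2,3,-150,0,0,0,1]]'; python3 -m crank '[[0,0,0,0,0,0,0],[0,0,0,0,0,0,-0.5],[0,0,0,0,0,0,-1],[0,0,0,0,0,0,-1],[0,0,0,0,0,0,-1],[0,0,0,0,0,0,-1],[0,0,0,0,0,0,-1],[0,0,0,0,0,0,-1],[0,0,0,0,0,0,-1],[0,0,0,0,0,0,-1]]'
```

```text
t: 4.08
position: [0.5523, 0.2153, 0.119]
orientation: [-2.033, -2.392, 0.004]
contact_force: [0.7, 0.2, -0.5]
width: 0.0858
grasp_force: 0.0
t: 4.92
position: [0.5536, 0.2166, 0.1218]
orientation: [2.032, 2.395, 0.002]
contact_force: [0.0, -0.6, 3.6]
width: 0.0227
grasp_force: 58.2
```

```bash
python3 -m crank '[[0,0,3,0,0,0,-1],[0,0,3,0,0,0,-1],[6,6,3,0,0,0,-1],[12,12,3,0,0,0,-1],[19,19,3,0,0,0,-1],[26,26,3,0,0,0,-1],[33,33,3,0,0,0,-1],[40,40,3,0,0,0,-1],[47,47,3,0,0,0,-1],[47,47,3,0,0,0,-1]]'; python3 -m crank '[[0,0,0,0,0,0,-1],[0,0,0,0,0,0,-1],[0,0,0,0,0,0,-1],[0,0,0,0,0,0,-1],[0,0,0,0,0,0,-1],[0,0,0,0,0,0,-1],[0,0,0,0,0,0,-1],[0,0,0,0,0,0,-1],[0,0,0,0,0,0,-1],[0,0,0,0,0,0,-1]]'; python3 - <<'E'
from h import *
P={n:robot.snapshot(n) for n in("side","top")}
a=cv2.resize(P["side"]["image"][170:310,180:320],None,fx=2.8,fy=2.8);b=cv2.resize(P["top"]["image"][150:290,140:280],None,fx=2.8,fy=2.8)
save("slid",np.hstack([a,b]))
for n,p in P.items():
    w=pts(p).reshape(-1,3)
    m=(np.hypot(w[:,0]-.6,w[:,1]-.263)<.03)&(w[:,2]>.06)&(w[:,2]<.09);q=w[m];print(n,len(q),q.mean(0),q.min(0),q.max(0)) if m.sum() else 0
E
```

```text
t: 5.75
position: [0.6015, 0.2649, 0.1241]
orientation: [2.032, 2.396, 0.002]
contact_force: [-0.5, -0.4, -2.2]
width: 0.0226
grasp_force: 58.5
t: 6.58
position: [0.6001, 0.2635, 0.124]
orientation: [-2.033, -2.395, 0.0]
contact_force: [0.6, -0.5, -1.4]
width: 0.0228
grasp_force: 58.5
side 73 [0.59291241 0.26629075 0.07471158] [0.58600992 0.25329156 0.06034439] [0.60936037 0.27391562 0.08983279]
top 4 [0.59999476 0.25215276 0.07085246] [0.59691734 0.25038442 0.06196383] [0.6043804  0.25369272 0.07824974]
```

View pics/slid.png

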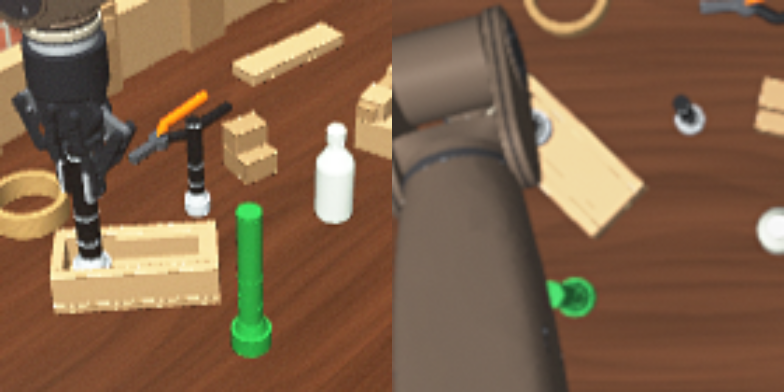

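Lamp slid to the opening (crop: head visible at (90,258), upright in the fingers). Draw up, carry, then tilt.

```bash
python3 -m crank '[[0,0,10,0,0,0,-1],[0,0,25,0,0,0,-1],[0,0,42,0,0,0,-1],[0,0,60,0,0,0,-1],[0,0,80,0,0,0,-1],[0,0,100,0,0,0,-1],[0,0,120,0,0,0,-1],[0,0,140,0,0,0,-1],[0,0,157,0,0,0,-1],[0,0,165,0,0,0,-1]]'; python3 -m crank '[[0,-10,0,0,0,-0.2,-1],[0,-35,0,0,0,-0.6,-1],[0,-65,0,0,0,-1,-1],[0,-95,0,0,0,-1.5,-1],[0,-125,0,0,0,-2,-1],[0,-155,0,0,0,-2.5,-1],[0,-185,0,0,0,-3,-1],[0,-215,0,0,0,-3.5,-1],[0,-245,0,0,0,-4,-1],[0,-275,0,0,0,-4.4,-1]]'; python3 -m crank '[[0,-30,0,0,0,-0.5,-1],[0,-60,0,0,0,-1,-1],[0,-90,0,0,0,-1.5,-1],[0,-120,0,0,0,-2,-1],[0,-150,0,0,0,-2.5,-1],[0,-180,0,0,0,-3,-1],[0,-210,0,0,0,-3.5,-1],[0,-240,0,0,0,-4,-1],[0,-260,0,0,0,-4.3,-1],[0,-272,0,0,0,-4.3,-1]]'
```

```text
t: 7.52
position: [0.601, 0.2638, 0.2934]
orientation: [2.031, 2.393, 0.007]
contact_force: [0.9, 0.2, -0.2]
width: 0.0226
grasp_force: 58.5
t: 8.35
position: [0.5989, -0.0135, 0.2873]
orientation: [-2.454, -1.958, 0.003]
contact_force: [0.5, -0.1, -1.4]
width: 0.0227
grasp_force: 58.5
t: 9.18
position: [0.5986, -0.2863, 0.2869]
orientation: [-2.777, -1.465, 0.003]
contact_force: [-0.4, -0.4, -1.5]
width: 0.0222
grasp_force: 58.6
```

```bash
python3 -m crank '[[0,0,-5,0.45,0.66,0,-1],[0,0,-12,0.9,1.33,0,-1],[0,0,-20,1.35,2,0,-1],[0,0,-28,1.8,2.65,0,-1],[0,0,-36,2.25,3.3,0,-1],[0,0,-44,2.7,4,0,-1],[0,0,-52,3.15,4.65,0,-1],[0,0,-60,3.6,5.3,0,-1],[0,0,-66,4.05,6,0,-1],[0,0,-68,4.47,6.63,0,-1]]';  python3 -m crank '[[0,0,0,0,0,0,-1],[0,0,0,0,0,0,-1],[0,0,0,0,0,0,-1],[0,0,0,0,0,0,-1],[0,0,0,0,0,0,-1],[0,0,0,0,0,0,-1],[0,0,0,0,0,0,-1],[0,0,0,0,0,0,-1],[0,0,0,0,0,0,-1],[0,0,0,0,0,0,-1]]'; cat > chk.py <<'E'
from h import *
from scipy.spatial.transform import Rotation as Ro
s=robot.read_state();R=Ro.from_rotvec(s["orientation"]).as_matrix();u=-R[:,2];T=s["position"]
pk=np.array([.4736,-.2006,.043]);d=pk-(T-.1115*u)
print("tool: lean",np.degrees(np.arccos(u[2])),"ahead",-d@u,"off",d-(d@u)*u,"lens",T-.1115*u,s["qpos"])
P={n:robot.snapshot(n) for n in("side","top")}
for n,p in P.items():
    w=pts(p);a=[]
    L=T-.1115*u; v=w-L; z=v@u; r=np.linalg.norm(v-z[...,None]*u,axis=-1)
    for lo,hi in((.0,.02),(.025,.05),(.05,.075),(.075,.1)):
        m=(z>lo)&(z<hi)&(r<.04)
        if m.sum()>3: q=v[m];print(n,lo,m.sum(),"mean off axis",np.round((q-(q@u)[:,None]*u).mean(0),4),"r",np.round(np.percentile(r[m],[5,50,95]),4))
a=cv2.resize(P["side"]["image"][130:270,260:400],None,fx=2.8,fy=2.8);b=cv2.resize(P["top"]["image"][150:290,270:410],None,fx=2.8,fy=2.8)
save("fin",np.hstack([a,b]))
E
python3 chk.py
```

```text
t: 10.02
position: [0.5995, -0.283, 0.2185]
orientation: [-2.196, -1.165, 0.43]
contact_force: [0.3, 0.2, -1.0]
width: 0.0225
grasp_force: 58.7
t: 10.85
position: [0.6, -0.2835, 0.221]
orientation: [-2.202, -1.167, 0.427]
contact_force: [0.4, 0.5, -1.4]
width: 0.0228
grasp_force: 58.8
tool: lean 39.97174519620273 ahead 0.12203657854603811 off [-0.00204521 -0.0009821   0.00096129] lens [ 0.54064846 -0.24344419  0.13556283] [-5.93842216e-01  6.60063949e-01  1.19104798e+00 -4.43198625e-04
  1.98811915e+00  2.03801703e-03]
side 0.0 68 mean off axis [-0.0077  0.0073  0.0088] r [0.0141 0.0183 0.0227]
side 0.025 51 mean off axis [-0.0057  0.0034  0.0055] r [0.0064 0.0115 0.0169]
side 0.05 48 mean off axis [-0.0058  0.0029  0.0054] r [0.0065 0.0113 0.0152]
side 0.075 48 mean off axis [-0.0061  0.0037  0.006 ] r [0.0059 0.0114 0.0169]
```

View pics/fin.png

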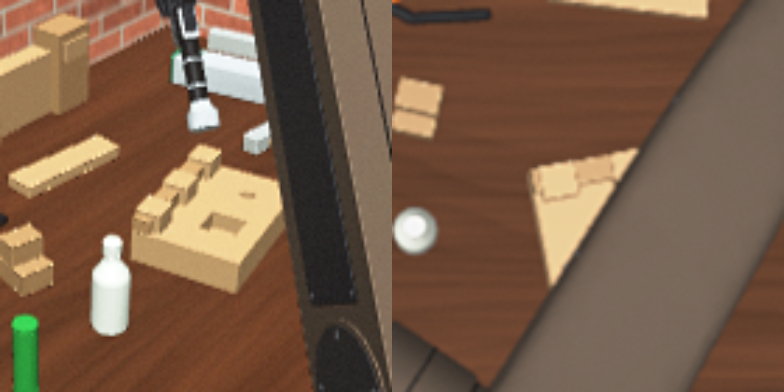

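The lamp (side crop, lens at (203,120)) is held by the fingers alone and aimed at the square pocket (224,222). It sits straight in the grip (surface distance from the axis about 12 mm on the body, 20 mm on the head), leans 40°, and is 122 mm from the pocket, 2–3 mm off the beam axis. I hand the job in now.

```bash
python3 -c "
from rig import robot
print(robot.finish_job())"
```

```text
the job is handed in; nothing more can be done
None
```

The lamp was slid to the wide opening, drawn up out of the rack and handed in held still in the gripper, leaning 40° with the lens about 122 mm from the pocket and the beam 2–3 mm off its middle by my measurements; the hand-in returned no verdict.

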